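# Feel the gap of a die set with a taper feeler

### The arm

A 7-joint arm with a two-finger parallel gripper is mounted at the origin on the work surface. World frame = base frame: x ahead of the robot, y to its left, z up, the work surface at z = 0. Lengths are in m, angles in rad, forces in N, time in s.
With the tool pointing down it reaches from about 0.4 to 0.925 m from the base axis. Payload 4.1 kg.
Tool frame: the origin (TCP) lies at the very end of the fingers, on their centre line; the grasp point (between the pads) lies 19 mm behind it; x points along the fingers, z is the direction in which the jaws open and shut, and the axes are right-handed (so a half turn about x gives the same grasp; the last joint's range is limited). The gripper opens to 85 mm and grips with 20 to 120 N. Pads are 22 mm wide; open, the fingers measure 114 mm over their backs; the gripper's body (76 mm by 85 mm) begins 54 mm behind the grasp point. The pads swing forward as they close: fully open they stand 13 mm farther back than shut.
Start: joints at [-1.425, 0.398, 0.045, 1.537, -0.019, 1.207, -0.051], TCP at [0.158, 0.631, 0.231] pointing down, gripper open.
Joint ranges: [-2.82, 2.82], [-0.49, 2.23], [-1.37, 1.46], [0, 2.46], [-1.36, 4.5], [0.23, 2], [-2.94, 2.94]. Speed limits (rad/s): [2.57, 2.57, 3.14, 3.14, 3.14, 3.14, 3.14].

### API

Orientations are given as a 3x3 rotation matrix whose columns are the frame's x, y, z axes.
In Python, from workcell import r gives the robot as it stands.
- The arm moves only by the tool drive_tool, never from a script. Its argument "deltas" is a list of rows, each an object with "rot": the turn, a rotation vector about the tool's x, y, z in degrees, a list of three; "xyz": the shift along the tool's x, y, z in m, a list of three; "grip": the finger opening in m, from 0 to 0.0854. A call has 1 to 20 rows; each row shifts and turns the pose as measured when the row begins, along the tool's axes as they then stand; what a row does not reach is not made up. A row lasts 1/8 s, in which the tool goes at most 62.5 mm and 10.7 degrees, less where a joint would pass 70% of its speed; a pose out of reach is approached as far as the arm can. A call with a gripper value outside its range is refused whole. The fingers move at their own pace and stop on an object; "grip_force" is the grip in N (left out, the last holds). Time passes only in rows, so rows that do not move let the fingers close. It gives the time, the measured TCP pose, the force and the opening at its end, in the units of the state.
- r.sense(): the state, without advancing time (a new reading comes with each control period).
- r.get_image(name): name is "scene" or "top" or "wrist"; returns (picture, depth): 384x512x3 uint8, blue, green, red; 384x512 float32, m along the optical axis (not along the pixel's ray), 0 where there is no reading.
- r.camera_info(name): a dict with "fx", "fy", "cx", "cy" (pixels), "rvec" (rotation vector, rad) and "tvec" (3), from world to camera coordinates, as OpenCV has them. Camera axes: x right, y down, z forward; pixel columns grow to the right and rows downward; lengths in m; the calibration is good to about 2 mm. The wrist camera is an equidistant fisheye: a pixel r from the principal point sees the ray r / f radians off the axis. A picture is of the moment at which its call begins: read the wrist's pose just before it. camera_info takes no time and is no camera call; for the wrist camera it gives the pose at the moment of the call.
- r.close_job(): hands the job in, once; it reports no verdict.
The state is a dict: "time_s": time; "joints": joint angles; "joint_vel": joint speeds; "tau": joint torques, N m; "ee_pos": TCP position; "orientation": TCP orientation; "force": force on the tool from outside, world axes, zero at the start; "wrist_torque": the same for the moment, N m; "opening": finger opening in m.
Only numpy, scipy, OpenCV 4.12 (cv2) and the standard library are available. Lean on these libraries where they do the work, as an engineer would, in place of code of your own. Each camera call takes 0.05 s, during which the arm holds its last target.

### The job

Pick the thin taper feeler out of the tool tray by its upright wooden grip and slide its thin end straight into the slot between the two steel plates of the little die set, flat on the lower plate, until it drags snugly between both; stop there, without wedging the sprung top plate up by more than a millimetre or two. Leave the other things where they are, and finish while still holding the feeler by its grip at that depth.

Things in the scene. Friction and masses are not known exactly. Their poses are not given: they have to be found in the camera images.
- gauge_grip (a point): Taper feeler, loose, 0.1 kg, lying flat in the tray: an upright light-wood grip 44 long (x) x 16 wide (y) x 44 high, to be grasped across the 16, and a steel blade 16 wide from the grip's foot along +x. Blade underside flat, level with the grip's underside; its top slopes from 8 mm thick, 27 from the grip's centre, to 2 at the tip. Point: grip centre, 22 above the underside; x to the tip, z up.
- gauge_tip (a point): Thin end of the taper feeler's blade: the middle of its end edge, 1 mm above the underside, 107 mm ahead (x) of the grip's centre and 21 mm lower; same axes as the grip.
- slot (a point): Mouth of the die set's slot: middle of the front edge of the lower plate's level top, about 30 above the bench; x points straight in, y along the mouth, z up. Plates 70 wide (y), 80 deep (x). The gap above this face is even, 3.2 to 5.6 mm at rest, not known beforehand. In front of the mouth both plates flare at 45 degrees for 8 mm. The bench before it is clear.
- press: Die set, a small fixed steel press: a flat foot 120 x 125, 12 high, two upright guide pins 94 apart (y), 66 high, a fixed lower plate and a sprung top plate 11 thick with a round boss. Origin: on the bench, 80 in front of the slot mouth (-x), the foot begins 8 in front of the mouth. x points into the slot.
- platen (a joint): Lift of the die set's sprung top plate in m: 0 at rest on its stops, grows as a wedge lifts it (12 mm at most). Weight and spring press it down with 5 N at rest, plus 2.5 N per mm of lift. The feeler, set lightly on the lower plate, slides with a few N of drag; once its top meets the top plate the drag climbs by some 10 to 15 N over about 10 mm of travel, then the plate lifts.
- barstop_grip (a point): Bar stop, a bystander in the tray: the same wooden grip, but a parallel square-ended steel bar 12 thick, 85 long, too thick for the slot. Which of the two lies left or right varies. Point: centre of its grip, 22 above its underside; x along its bar.
- file_mid (a point): Flat file with a wooden handle, a bystander lying across the tray's far end, 170 long (along its y), 18 wide, 14 high. Point: near its middle, 4 above its underside.
- wax_mid (a point): Dark green carving-wax blank, a bystander on the bench, a disc of 64 diameter with a square tongue, 18 high. Point: centre of the disc, half-way up.
- tray: Open wooden tool tray, fixed, 270 x 270 outside, walls 22 high and 5 thick, floor 5 thick. Origin: centre of its underside, on the bench. The tray and the die set may stand either way round, one left and one right of the robot.
Mind the look-alikes: they are no part of the job. There is more than one size of the press; the one meant has the size given above.

How it is judged:
On the way, in this order (a step that is already met when the one before it is completed fails the run):
1. the feeler is lifted clear of the tray in the fingers, the top plate still at rest (contact force between the fingers and gauge above 2 N and height (world z) of gauge_tip above 0.022 m and height (world z) of gauge_grip above 0.045 m and value of joint platen below 0.0005 m), for 0.1 s.
2. the blade's thin end is in the slot, level and straight, held by its grip (contact force between the fingers and gauge above 2 N and x of gauge_tip in the frame of slot between 0.01 and 0.082 m and y of gauge_tip in the frame of slot between -0.03 and 0.03 m and z of gauge_tip in the frame of slot between -0.002 and 0.006 m and angle between the x axis of gauge_tip and the x axis of slot, either way round below 0.2 rad), for 0.1 s.
At the end, for the whole second after the job is handed in: The feeler is held in the fingers and still, its tip 10 to 82 mm inside the slot between the plates, within 0.2 rad of straight; it bears on the top plate with more than 1 N and on the lower plate with more than 0.3 N (it drags between them), and the top plate is lifted less than 2.2 mm (all of step 2 and contact force between gauge and anvil above 0.3 N and contact force between gauge and platen above 1 N and value of joint platen below 0.0022 m and linear speed of gauge below 0.02 m/s); the arm keeps its last pose, push and grip.
It fails at once if the bar stop is moved by more than 30 mm (distance of barstop_grip from where it was at the start of the episode above 0.03 m).
It fails at once if the file is moved by more than 30 mm (distance of file_mid from where it was at the start of the episode above 0.03 m).
It fails at once if the wax blank is moved by more than 30 mm (distance of wax_mid from where it was at the start of the episode above 0.03 m).
It also fails if it takes over 64 s, if anything falls off the work surface, if the arm or the gripper's body presses on something with over 40 N, if the wrist force passes 120 N, or if a joint passes its speed limit or range.

## Working session

There is one attempt and no reset: what is moved stays moved. The work goes in short steps, Python scripts to look and compute and a tool call to move; the robot and the scene stay as the last step left them, time stands still between calls to the robot, and variables do not carry over. Pictures are saved under pics/ and viewed, and the job is handed in when it is done.

Besides the shell and the picture viewer there is one more tool, called as name(argument=value, ...), one argument or row to a line, values as JSON. drive_tool: Moves the arm, as the interface text tells. Its arguments: {"type":"object","properties":{"deltas":{"type":"array","items":{"type":"object","properties":{"rot":{"type":"array","items":{"type":"number"}},"xyz":{"type":"array","items":{"type":"number"}},"grip":{"type":"number"}}}},"grip_force":{"type":"number"}},"required":["deltas"]}

```bash
ls; mkdir -p pics; cat > h.py <<'E'
import numpy as np, cv2
from workcell import r
def cam(n):
    c=r.camera_info(n); R=cv2.Rodrigues(np.array(c['rvec'],float))[0]; return c,R,np.array(c['tvec'],float).ravel()
def cloud(n,d):
    c,R,t=cam(n); v,u=np.indices(d.shape)
    P=np.stack([(u-c['cx'])/c['fx']*d,(v-c['cy'])/c['fy']*d,d],-1)
    return (P-t)@R
E
python3 - <<'E'
from h import *
print(r.sense())
for n in("scene","top"):
    c,R,t=cam(n); print(n,c,-R.T@t)
    im,d=r.get_image(n); cv2.imwrite(f'pics/{n}0.png',im); np.save(f'{n}0.npy',d); np.save(f'{n}0i.npy',im)
E
```

```text
pics
{'time_s': 0.0, 'joints': array([-1.42502244,  0.39922298,  0.04501579,  1.53789734, -0.01868733,
        1.20692501, -0.05071221]), 'joint_vel': array([ 0.00108121, -0.00018308, -0.0010558 ,  0.00155152, -0.00111447,
       -0.00100581,  0.002021  ]), 'tau': array([-4.63804317e-04, -4.75128865e+01,  1.36431679e+00, -2.54217196e+01,
        1.15017375e-02,  9.77299438e-03, -3.03960803e-06]), 'ee_pos': array([0.15733424, 0.62999782, 0.23023539]), 'orientation': array([[-3.49645700e-04, -9.70221429e-01,  2.42219440e-01],
       [-2.00131607e-03,  2.42219648e-01,  9.70219376e-01],
       [-9.99997936e-01, -1.45524625e-04, -2.02641080e-03]]), 'force': array([ 0.0064769 , -0.22366091, -0.32572704]), 'wrist_torque': array([-0.04006511, -0.0186344 , -0.0380513 ]), 'opening': 0.08583944030977217}
scene {'fx': 384.2836945906974, 'fy': 384.2836945906974, 'cx': 253.47744458074663, 'cy': 189.18007190313585, 'rvec': array([ 1.73097246,  1.96256364, -0.6982434 ]), 'tvec': array([-0.13193984, -0.3568476 ,  1.54742622])} [1.2167516  0.300703   0.98405767]
top {'fx': 426.728362766646, 'fy': 426.728362766646, 'cx': 257.15772922311066, 'cy': 187.89304303651937, 'rvec': array([ 2.09515419, -2.12942873,  0.19560158]), 'tvec': array([0.19945138, 0.44740489, 1.59283358])} [0.12986981 0.17469051 1.65217671]
```

View pics/scene0.png

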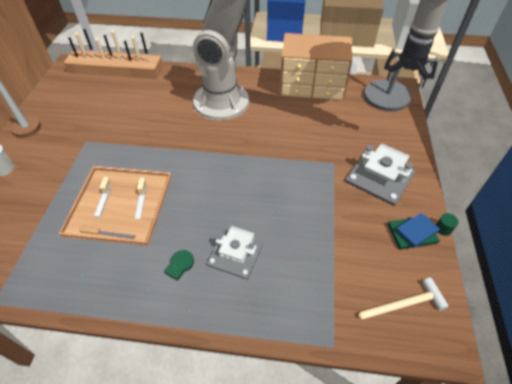

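View pics/top0.png

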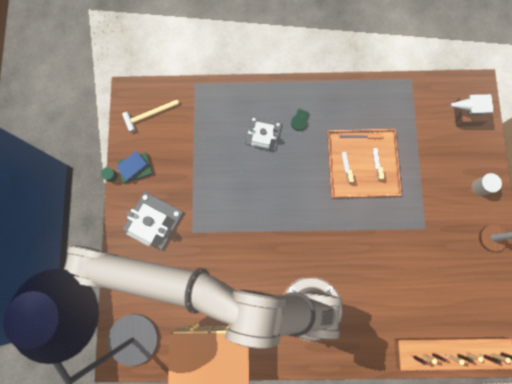

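The scene view shows the small press at about (238,247) on the mat and a larger look-alike at (382,170). The tray is at (118,205), with two light-grip tools at (103,190) and (141,190). In the top view the small press is at (264,133), the large one at (153,220), and the tools at (347,168) and (379,163). Next I'll enlarge the crops and measure.

```bash
python3 - <<'E'
from h import *
a=np.load('top0i.npy');b=np.load('scene0i.npy')
f=lambda im,x,y,w,h,s:cv2.resize(im[y:y+h,x:x+w],None,fx=s,fy=s,interpolation=cv2.INTER_CUBIC)
cv2.imwrite('pics/c1.png',np.hstack([f(a,325,125,80,80,5),f(a,225,95,80,80,5)]))
cv2.imwrite('pics/c2.png',np.hstack([f(b,55,155,120,100,4)[:,:400],f(b,195,205,100,100,4)]))
d=np.load('top0.npy');W=cloud('top',d)
for (u,v) in [(345,155),(350,180),(377,153),(380,176),(264,133),(330,130),(397,130),(400,197),(332,198),(301,120),(250,120),(276,150),(153,220)]:
    print(u,v,W[v,u].round(4))
E
```

```text
345 155 [ 0.5847 -0.1584  0.0105]
350 180 [ 0.475  -0.1647  0.0467]
377 153 [ 0.5906 -0.2857  0.0102]
380 176 [ 0.4892 -0.2812  0.0443]
264 133 [0.6671 0.162  0.056 ]
330 130 [ 0.6875 -0.1028  0.0175]
397 130 [ 0.6857 -0.3733  0.007 ]
400 197 [ 0.4131 -0.365   0.0023]
332 198 [ 0.4146 -0.1006 -0.003 ]
301 120 [0.7328 0.0115 0.0151]
250 120 [0.7421 0.2176 0.0011]
276 150 [ 0.6146  0.1145 -0.0035]
153 220 [0.3304 0.5834 0.0684]
```

View pics/c1.png

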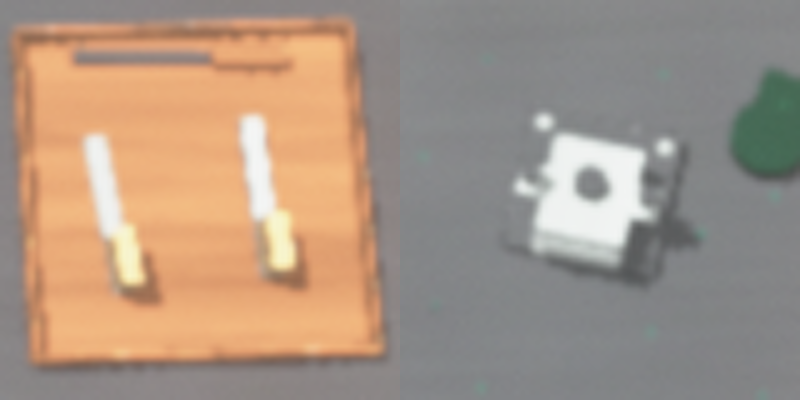

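View pics/c2.png

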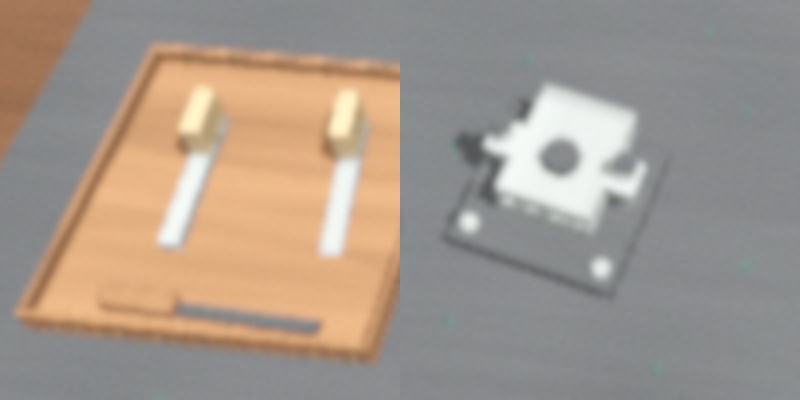

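```bash
python3 - <<'E'
from h import *
c,R,t=cam('wrist');s=r.sense()
print(c);p=-R.T@t
O=s['orientation'];print('cam in tool',O.T@(p-s['ee_pos']));print('cam axes in tool (cols)',(O.T@R.T).round(3))
E
```

```text
{'fx': 297.3186396354542, 'fy': 297.3186396354542, 'cx': 261.2794574575024, 'cy': 192.54340293531175, 'rvec': array([-2.30549184, -1.80115553, -0.23578935]), 'tvec': array([-0.64803617, -0.03436416,  0.37830362])}
cam in tool [-0.14333368  0.06476834 -0.00131553]
cam axes in tool (cols) [[-0.001 -0.258  0.966]
 [ 0.    -0.966 -0.258]
 [ 1.     0.     0.001]]
```

drive_tool(
  deltas=[
    {"xyz":[0,-0.04,-0.04]},
    {"xyz":[0,-0.045,-0.035]},
    {"xyz":[0,-0.045,-0.035]},
    {"xyz":[0,-0.045,-0.035]},
    {"xyz":[0,-0.045,-0.035]},
    {"xyz":[0,-0.045,-0.035]},
    {"xyz":[0,-0.04,-0.04]},
    {"xyz":[0,-0.02,-0.02]},
    {"xyz":[0,0,0]},
  ],
)

```text
invalid input
```

drive_tool(
  deltas=[
    {"rot":[0,0,0],"xyz":[0,-0.04,-0.04],"grip":0.085},
    {"rot":[0,0,0],"xyz":[0,-0.045,-0.035],"grip":0.085},
    {"rot":[0,0,0],"xyz":[0,-0.045,-0.035],"grip":0.085},
    {"rot":[0,0,0],"xyz":[0,-0.045,-0.035],"grip":0.085},
    {"rot":[0,0,0],"xyz":[0,-0.045,-0.035],"grip":0.085},
    {"rot":[0,0,0],"xyz":[0,-0.045,-0.035],"grip":0.085},
    {"rot":[0,0,0],"xyz":[0,-0.04,-0.04],"grip":0.085},
    {"rot":[0,0,0],"xyz":[0,-0.02,-0.02],"grip":0.085},
    {"rot":[0,0,0],"xyz":[0,0,0],"grip":0.085},
  ],
)

```text
time_s: 1.23
ee_pos: [0.4118, 0.2726, 0.2266]
orientation: [[-0.004, -0.97, 0.241], [-0.006, 0.241, 0.97], [-1.0, 0.002, -0.006]]
force: [-0.6, 0.7, -0.1]
opening: 0.085
```

```bash
python3 - <<'E'
from h import *
s=r.sense();print(s['time_s'],s['ee_pos'],s['joints'].round(2),s['joint_vel'].round(2))
c,R,t=cam('wrist');im,d=r.get_image('wrist');np.savez('w1.npz',im=im,d=d,R=R,t=t);cv2.imwrite('pics/w1.png',im)
E
```

```text
1.225 [0.41184636 0.27255264 0.22661528] [-0.93  0.13  0.28  1.91 -0.04  1.12  0.69] [-0.   -0.   -0.03  0.   -0.02 -0.    0.  ]
```

View pics/w1.png

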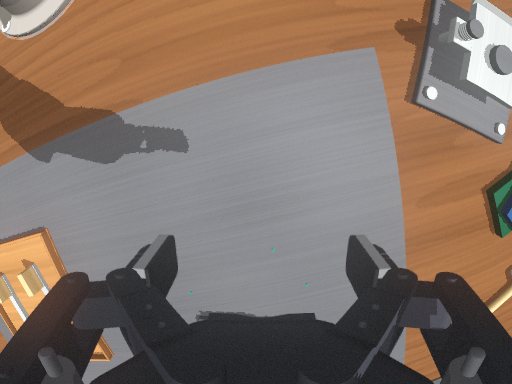

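The wrist camera sits on the robot side of the tool and the fingers hide the far half. The press is under the fingers, so I'll move past it and look back at the mouth.

drive_tool(
  deltas=[
    {"rot":[0,0,0],"xyz":[-0.01,-0.06,-0.012],"grip":0.085},
    {"rot":[0,0,0],"xyz":[-0.01,-0.06,-0.012],"grip":0.085},
    {"rot":[0,0,0],"xyz":[0,-0.06,-0.012],"grip":0.085},
    {"rot":[0,0,0],"xyz":[0,-0.06,-0.012],"grip":0.085},
    {"rot":[0,0,0],"xyz":[0,-0.06,-0.012],"grip":0.085},
    {"rot":[0,0,0],"xyz":[0,-0.04,0],"grip":0.085},
    {"rot":[0,0,0],"xyz":[0,0,0],"grip":0.085},
  ],
)

```text
time_s: 2.15
ee_pos: [0.7307, 0.1578, 0.2391]
orientation: [[-0.013, -0.978, 0.207], [0.003, 0.207, 0.978], [-1.0, 0.013, 0.001]]
force: [0.0, 0.3, -1.1]
opening: 0.0848
```

```bash
python3 - <<'E'
from h import *
s=r.sense();print(s['time_s'],s['ee_pos'],s['joints'].round(2),s['joint_vel'].round(2))
c,R,t=cam('wrist');im,d=r.get_image('wrist');np.savez('w2.npz',im=im,d=d,R=R,t=t);cv2.imwrite('pics/w2.png',im)
E
```

```text
2.15 [0.73069732 0.1577801  0.23909687] [-0.49  0.61  0.38  1.24 -0.23  1.34  1.24] [-0.02 -0.02 -0.02  0.02 -0.01  0.03  0.  ]
```

View pics/w2.png

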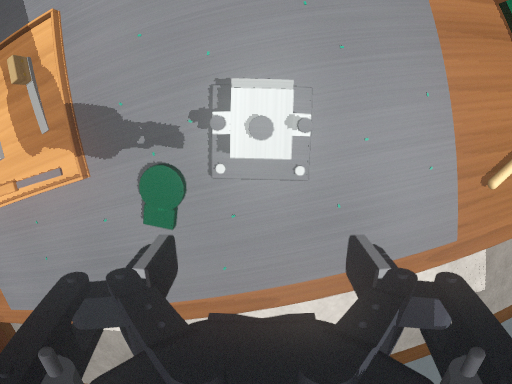

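The small press is clearly visible: top plate from (231,80) to (293,158), pins at (217,123) and (304,124), and flared mouth at the top, about row 83. I'll measure it.

```bash
cat >> h.py <<'E'
def wdir(c,uv):
    uv=np.atleast_2d(np.asarray(uv,float));x=(uv[:,0]-c['cx'])/c['fx'];y=(uv[:,1]-c['cy'])/c['fy'];th=np.hypot(x,y)
    k=np.where(th>1e-9,np.tan(th)/np.maximum(th,1e-9),1)
    return np.stack([x*k,y*k,np.ones_like(x)],-1)
def wcloud(f):
    c=r.camera_info('wrist');d=f['d'];v,u=np.indices(d.shape)
    P=wdir(c,np.stack([u.ravel(),v.ravel()],-1))*d.reshape(-1,1)
    return ((P-f['t'])@f['R']).reshape(d.shape+(3,))
def wplane(f,uv,z):
    c=r.camera_info('wrist');D=wdir(c,uv)@f['R'];o=-f['R'].T@f['t'];return o+D*((z-o[2])/D[:,2])[:,None]
E
python3 - <<'E'
from h import *
f=np.load('w2.npz');W=wcloud(f);im=f['im']
cv2.imwrite('pics/w2c.png',cv2.resize(im[60:190,190:330],None,fx=4.5,fy=4.5,interpolation=cv2.INTER_CUBIC))
for u,v in [(260,108),(260,125),(260,150),(217,123),(304,124),(221,169),(300,171),(260,175),(260,82),(240,82),(350,200)]: print(u,v,W[v,u].round(4))
# profile along mouth column
for v in range(72,100): print(v,W[v,262].round(4),im[v,262])
E
```

```text
260 108 [0.6567 0.1711 0.0459]
260 125 [0.6754 0.1671 0.0555]
260 150 [0.7036 0.1611 0.0451]
217 123 [0.6631 0.1231 0.0669]
304 124 [0.6834 0.2134 0.066 ]
221 169 [0.7196 0.1074 0.0161]
300 171 [0.7425 0.2042 0.0172]
260 175 [0.738  0.1537 0.0131]
260 82 [0.6274 0.1773 0.0439]
240 82 [0.6227 0.1553 0.0449]
350 200 [0.7988 0.2668 0.0029]
72 [0.6098 0.1835 0.0007] [153 149 147]
73 [0.6112 0.1832 0.0009] [155 150 148]
74 [0.6127 0.1828 0.0024] [156 151 150]
75 [0.6137 0.1826 0.0008] [153 150 147]
76 [0.615  0.1824 0.0011] [155 151 148]
77 [6.162e-01 1.821e-01 4.000e-04] [152 148 147]
78 [0.6177 0.1818 0.0022] [167 164 162]
79 [0.6244 0.1802 0.0435] [207 208 206]
80 [0.6257 0.1799 0.0444] [205 206 203]
81 [0.627  0.1796 0.0456] [204 206 201]
82 [0.6281 0.1794 0.0458] [205 207 203]
83 [0.629  0.1792 0.0439] [205 206 201]
84 [0.6301 0.179  0.0435] [204 206 201]
85 [0.6309 0.1788 0.0401] [203 205 200]
86 [0.6321 0.1786 0.0407] [204 206 201]
87 [0.633  0.1784 0.0388] [198 199 194]
88 [0.6341 0.1782 0.0385] [214 215 211]
89 [0.636  0.1777 0.0463] [242 243 240]
90 [0.6371 0.1775 0.0463] [242 243 239]
91 [0.6383 0.1772 0.0471] [242 243 239]
92 [0.6394 0.177  0.0468] [243 244 239]
93 [0.6405 0.1768 0.0463] [242 243 239]
94 [0.6415 0.1766 0.0452] [242 243 239]
95 [0.6427 0.1763 0.0455] [242 243 239]
96 [0.6438 0.1761 0.0455] [242 243 239]
97 [0.6449 0.1758 0.0457] [243 244 239]
98 [0.646  0.1756 0.0453] [242 243 238]
99 [0.6472 0.1754 0.0468] [242 243 239]
```

View pics/w2c.png

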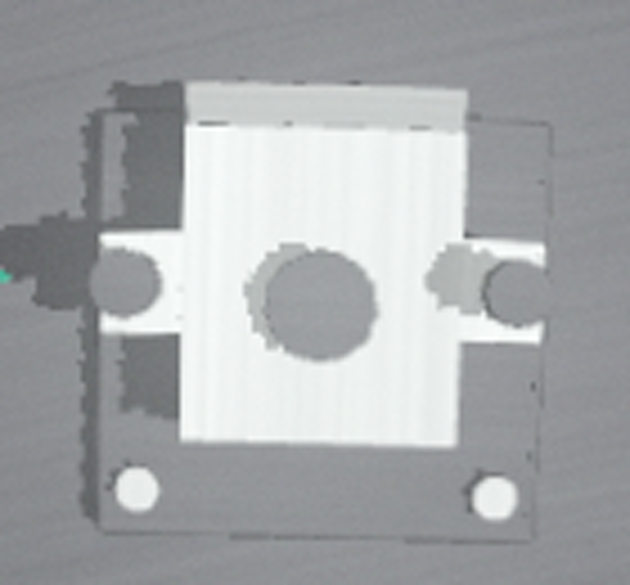

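```bash
python3 - <<'E'
from h import *
f=np.load('w2.npz');W=wcloud(f);g=f['im'].min(2).astype(float)
z=np.median(W[92:100,240:285,2]);print('ztop',z, 'mat z',np.median(W[30:70,230:300,2]))
def line(pts):
    P=wplane(f,pts,z);vx,vy,x,y=cv2.fitLine(P[:,:2].astype(np.float32),cv2.DIST_HUBER,0,1e-5,1e-5).ravel();res=np.abs((P[:,0]-x)*vy-(P[:,1]-y)*vx);print('res',res.max().round(5),'yaw',np.degrees(np.arctan2(vy,vx)).round(2));return np.array([x,y]),np.array([vx,vy])
# subpixel crossings
def cross(a,th,rev=False):
    i=np.where((a[:-1]<th)!=(a[1:]<th))[0];i=i[-1] if rev else i[0];return i+(th-a[i])/(a[i+1]-a[i])
front=[(u,84+cross(g[84:96,u],225)) for u in range(236,290)]
back=[(u,150+cross(g[150:166,u],190)) for u in range(236,288)]
left=[(224+cross(g[v,224:238],180),v) for v in list(range(93,109))+list(range(137,155))]
right=[(284+cross(g[v,284:300],190),v) for v in list(range(93,110))+list(range(138,155))]
L={k:line(v) for k,v in dict(front=front,back=back,left=left,right=right).items()}
def X(a,b):
    s=np.linalg.solve(np.c_[a[1],-b[1]],b[0]-a[0]);return a[0]+s[0]*a[1]
c={k:X(L[k[0]],L[k[1]]) for k in [('front','left'),('front','right'),('back','left'),('back','right')]}
for k in c: print(k,c[k].round(4))
fl,fr,bl,br=c.values()
print('w',np.linalg.norm(fl-fr),np.linalg.norm(bl-br),'d',np.linalg.norm(fl-bl),np.linalg.norm(fr-br))
m=(fl+fr)/2;b=(bl+br)/2;print('mouth',m,'yaw',np.degrees(np.arctan2(*(b-m)[::-1])))
E
```

```text
ztop 0.046044852040358214 mat z 0.001534202524227604
res 0.00052 yaw 76.55
res 0.00019 yaw 76.56
res 0.00012 yaw -13.58
res 0.00028 yaw -13.47
('front', 'left') [0.6269 0.1438]
('front', 'right') [0.6433 0.2122]
('back', 'left') [0.7045 0.1251]
('back', 'right') [0.7209 0.1936]
w 0.07033045 0.070478305 d 0.079792 0.0797787
mouth [0.6351291  0.17801523] yaw -13.521995
```

The plate measures 70.4 x 79.8 mm and the pins are 93 mm apart, so this is the press meant. The mouth is at (0.635, 0.178) with a yaw of −13.5°. Next I'll look at the tray.

drive_tool(
  deltas=[
    {"rot":[0,0,0],"xyz":[0,-0.005,-0.06],"grip":0.085},
    {"rot":[0,0,0],"xyz":[0,-0.005,-0.06],"grip":0.085},
    {"rot":[0,0,0],"xyz":[0,-0.005,-0.06],"grip":0.085},
    {"rot":[0,0,0],"xyz":[0,-0.005,-0.06],"grip":0.085},
    {"rot":[0,0,0],"xyz":[0,-0.005,-0.06],"grip":0.085},
    {"rot":[0,0,0],"xyz":[0,0,-0.06],"grip":0.085},
    {"rot":[0,0,0],"xyz":[0,0,-0.03],"grip":0.085},
    {"rot":[0,0,0],"xyz":[0,0,0],"grip":0.085},
  ],
)

```text
time_s: 3.2
ee_pos: [0.6716, -0.2108, 0.235]
orientation: [[-0.019, -0.984, 0.174], [0.022, 0.174, 0.984], [-1.0, 0.022, 0.018]]
force: [-0.0, 0.5, -0.3]
opening: 0.085
```

```bash
python3 - <<'E'
from h import *
s=r.sense();print(s['time_s'],s['ee_pos'],s['joints'].round(2),s['joint_vel'].round(2))
c,R,t=cam('wrist');im,d=r.get_image('wrist');np.savez('w3.npz',im=im,d=d,R=R,t=t);cv2.imwrite('pics/w3.png',im)
E
```

```text
3.2 [ 0.67159347 -0.21078787  0.23500196] [-0.03  0.54  0.44  1.37 -0.24  1.3   1.82] [-0.03 -0.02 -0.04  0.01 -0.03  0.   -0.  ]
```

View pics/w3.png

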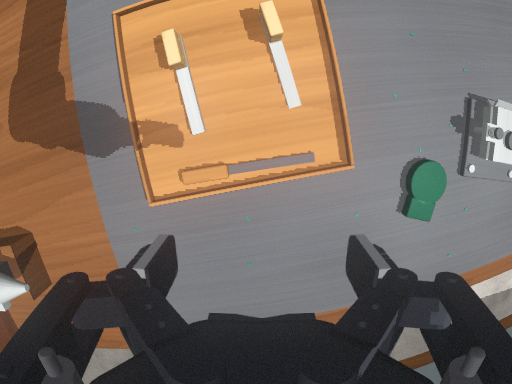

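```bash
python3 - <<'E'
from h import *
f=np.load('w3.npz');W=wcloud(f);im=f['im']
cv2.imwrite('pics/w3c.png',cv2.resize(im[0:145,140:320],None,fx=4.2,fy=4.2,interpolation=cv2.INTER_CUBIC))
for n,a,b in [('A',(181,66),(198,131)),('B',(277,42),(295,104))]:
    for k in np.linspace(0,1,12):
        u,v=np.round(np.array(a)+k*(np.array(b)-np.array(a))).astype(int)
        p=W[v-1:v+2,u-1:u+2].reshape(-1,3);print(n,u,v,np.median(p,0).round(4))
print('floor',W[110,240],W[60,230],W[150,180])
E
```

```text
A 181 66 [ 0.5258 -0.2796  0.0269]
A 183 72 [ 0.5317 -0.2805  0.0176]
A 184 78 [ 0.5395 -0.2802  0.0182]
A 186 84 [ 0.5479 -0.2789  0.0182]
A 187 90 [ 0.5556 -0.2791  0.0173]
A 189 96 [ 0.5634 -0.2782  0.0176]
A 190 101 [ 0.5697 -0.2781  0.0173]
A 192 107 [ 0.5777 -0.2768  0.0177]
A 193 113 [ 0.5852 -0.2771  0.0177]
A 195 119 [ 0.593  -0.2758  0.018 ]
A 196 125 [ 0.6005 -0.2764  0.0175]
A 198 131 [ 0.6083 -0.2751  0.018 ]
B 277 42 [ 0.5158 -0.1606  0.0135]
B 279 48 [ 0.5238 -0.1595  0.0131]
B 280 53 [ 0.5306 -0.1593  0.0133]
B 282 59 [ 0.5383 -0.1585  0.0122]
B 284 65 [ 0.5463 -0.1571  0.0119]
B 285 70 [ 0.5527 -0.157   0.0112]
B 287 76 [ 0.5607 -0.156   0.0115]
B 288 81 [ 0.567  -0.1557  0.0103]
B 290 87 [ 0.5748 -0.1546  0.0097]
B 292 93 [ 0.5826 -0.1534  0.009 ]
B 293 98 [ 0.5891 -0.1533  0.0089]
B 295 104 [ 0.5968 -0.1518  0.0079]
floor [ 0.59258448 -0.2204269   0.00638664] [ 0.52683655 -0.22159049  0.00482053] [ 0.62726853 -0.30589469  0.00522778]
```

View pics/w3c.png

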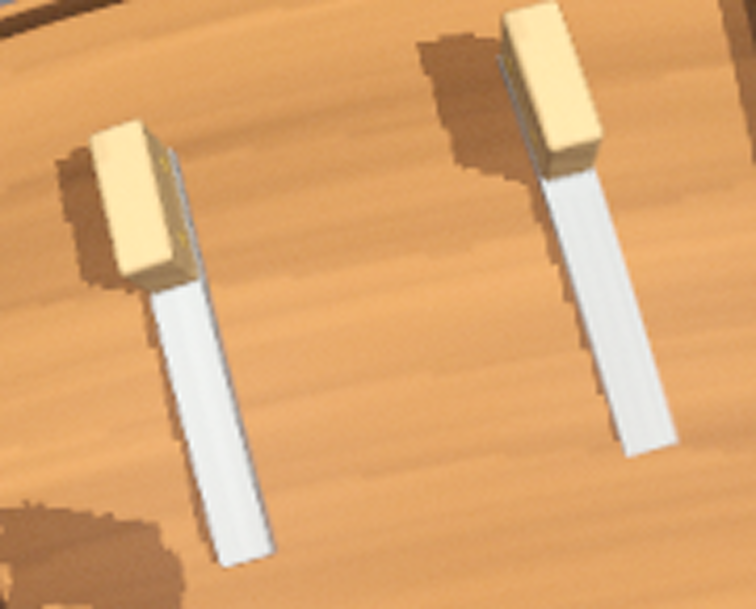

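Candidates, in wrist picture 3:
- **A**, grip (175,48), bar end (197,132): constant top height of 17.7 mm, i.e. 12 mm above the floor, so it is the bar stop.
- **B**, grip (271,20), tip (294,105): top slopes from 13.5 to 7.9 mm, i.e. about 8 to 2 mm above the floor, so it is the feeler. The enlarged crop also shows no end face at its tip.

Next is B's pose.

```bash
python3 - <<'E'
from h import *
f=np.load('w3.npz');im=f['im'];W=wcloud(f)
hsv=cv2.cvtColor(im,cv2.COLOR_BGR2HSV);m=((hsv[...,1]<60)&(hsv[...,2]>150)).astype(np.uint8)
m[:,:255]=0;m[:,310:]=0;m[115:]=0;m[:35]=0
n,l,st,ce=cv2.connectedComponentsWithStats(m);i=1+st[1:,4].argmax();m=l==i;print(st[i])
v,u=np.where(m);uv=np.c_[u,v].astype(float)
z=W[v,u,2];s=np.polyfit(v,z,1);zz=np.polyval(s,v) # smooth heights
o=-f['R'].T@f['t'];c=r.camera_info('wrist');D=wdir(c,uv)@f['R'];P=o+D*((zz-o[2])/D[:,2])[:,None]
xy=P[:,:2].astype(np.float32);q=cv2.minAreaRect(xy);print(q);b=cv2.boxPoints(q);print(b.round(4))
mu=xy.mean(0);w,V=np.linalg.eigh(np.cov((xy-mu).T));d=V[:,1]*np.sign(V[0,1]);print('yaw',np.degrees(np.arctan2(d[1],d[0])))
a=(xy-mu)@d;tip=mu+d*a.max();print('centroid',mu,'tip',tip,'len',np.ptp(a));print('grip',tip-0.107*d)
# grip top
mg=((hsv[...,1]>60)&(hsv[...,2]>215)&(hsv[...,1]<130));mg[:,:255]=0;mg[:,300:]=0;mg[45:]=0
n,l,st,ce=cv2.connectedComponentsWithStats(mg.astype(np.uint8));i=1+st[1:,4].argmax();v,u=np.where(l==i);print(st[i],np.median(W[v,u,2]))
P=wplane(f,np.c_[u,v],0.049);print(cv2.minAreaRect(P[:,:2].astype(np.float32)),P.mean(0))
E
```

```text
[268  40  33  69 920]
((0.5570093393325806, -0.15850071609020233), (0.08683224022388458, 0.01664477027952671), 7.282913684844971)
[[ 0.5129 -0.1557]
 [ 0.515  -0.1723]
 [ 0.6011 -0.1613]
 [ 0.599  -0.1447]]
yaw 7.316224587735284
centroid [ 0.55745405 -0.15840048] tip [ 0.60006829 -0.1529292 ] len 0.08683856696887474
grip [ 0.49393944 -0.16655517]
[260   0  24  36 469] 0.049507334465098946
((0.49354875087738037, -0.16525787115097046), (0.04353781044483185, 0.015244674868881702), 7.054876327514648) [ 0.4939689  -0.16524294  0.049     ]
```

```bash
cat >> h.py <<'E'
from scipy.spatial.transform import Rotation as Ro
def to(p,yawdeg):
    s=r.sense();O=s['orientation'];a=np.radians(yawdeg)
    T=np.c_[[0,0,-1],[-np.cos(a),-np.sin(a),0],[-np.sin(a),np.cos(a),0]]
    print('t',s['time_s'],'pos',s['ee_pos'].round(4),'yaw',np.degrees(np.arctan2(O[1,1]*-1,-O[0,1])).round(2),'F',s['force'].round(2),'open',round(s['opening'],4))
    print('xyz tool',(O.T@(np.array(p)-s['ee_pos'])).round(4),'rot deg',np.degrees(Ro.from_matrix(O.T@T).as_rotvec()).round(2))
E
python3 -c "
from h import *
print(np.linalg.det(r.sense()['orientation']));to([.494,-.166,.14],7.2)"
```

```text
1.0
t 3.25 pos [ 0.6724 -0.2085  0.235 ] yaw -9.86 F [-0.13 -0.04 -0.  ] open 0.0847
xyz tool [0.0991 0.1809 0.0093] rot deg [-17.07   1.31  -1.08]
```

drive_tool(
  deltas=[
    {"rot":[0,1.3,-1.1],"xyz":[0.015,0.05,0.002],"grip":0.05},
    {"rot":[0,0,0],"xyz":[0.025,0.05,0.002],"grip":0.05},
    {"rot":[0,0,0],"xyz":[0.025,0.05,0.002],"grip":0.05},
    {"rot":[-8,0,0],"xyz":[0.02,0.025,0.002],"grip":0.05},
    {"rot":[-8,0,0],"xyz":[0.01,0,0],"grip":0.05},
    {"rot":[0,0,0],"xyz":[0,0,0],"grip":0.05},
    {"rot":[0,0,0],"xyz":[0,0,0],"grip":0.05},
  ],
)

```text
time_s: 4.12
ee_pos: [0.5015, -0.1424, 0.1385]
orientation: [[0.002, -0.989, -0.15], [0.01, -0.15, 0.989], [-1.0, -0.003, 0.01]]
force: [0.1, 0.4, -0.3]
opening: 0.0496
```

```bash
python3 -c "
from h import *
to([.494,-.166,.06],7.2)"
```

```text
t 4.125 pos [ 0.5015 -0.1424  0.1385] yaw 8.6 F [ 0.07  0.37 -0.28] open 0.0496
xyz tool [ 0.0782  0.0112 -0.023 ] rot deg [1.4  0.57 0.18]
```

drive_tool(
  deltas=[
    {"rot":[1.4,0.6,0.2],"xyz":[0.01,0.011,-0.023],"grip":0.05},
    {"rot":[0,0,0],"xyz":[0.025,0,0],"grip":0.05},
    {"rot":[0,0,0],"xyz":[0.02,0,0],"grip":0.05},
    {"rot":[0,0,0],"xyz":[0.005,0,0],"grip":0.05},
    {"rot":[0,0,0],"xyz":[0,0,0],"grip":0.05},
  ],
)

```text
time_s: 4.75
ee_pos: [0.4958, -0.1723, 0.0779]
orientation: [[0.004, -0.993, -0.117], [-0.006, -0.117, 0.993], [-1.0, -0.003, -0.006]]
force: [0.3, -0.0, -0.2]
opening: 0.0497
```

```bash
python3 - <<'E'
from h import *
to([.494,-.166,.012],7.2)
c,R,t=cam('wrist');im,d=r.get_image('wrist');np.savez('w4.npz',im=im,d=d,R=R,t=t);cv2.imwrite('pics/w4.png',im)
E
```

```text
t 4.75 pos [ 0.4958 -0.1723  0.0779] yaw 6.69 F [ 0.3  -0.04 -0.16] open 0.0497
xyz tool [0.0659 0.0012 0.0069] rot deg [-0.51 -0.36  0.17]
```

View pics/w4.png

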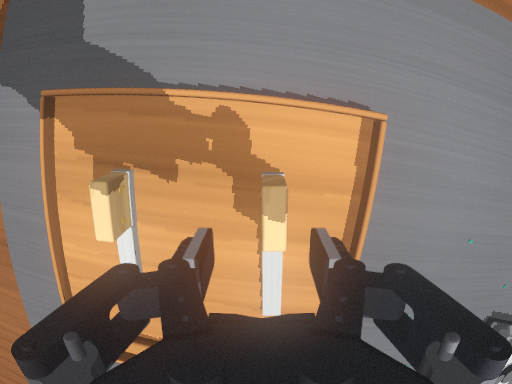

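The wrist view shows the grip at (274,212), between the pads at (205,260) and (320,260). It needs about 7 mm of +z, which matches the computed correction.

drive_tool(
  deltas=[
    {"rot":[-0.5,-0.4,0.2],"xyz":[0.005,0.001,0.007],"grip":0.05},
    {"rot":[0,0,0],"xyz":[0.015,0,0],"grip":0.05},
    {"rot":[0,0,0],"xyz":[0.015,0,0],"grip":0.05},
    {"rot":[0,0,0],"xyz":[0,0,0],"grip":0.05},
  ],
)

```text
time_s: 5.3
ee_pos: [0.4949, -0.165, 0.0418]
orientation: [[0.002, -0.992, -0.126], [0.001, -0.126, 0.992], [-1.0, -0.002, 0.001]]
force: [-0.2, 0.3, 0.4]
opening: 0.05
```

```bash
python3 - <<'E'
from h import *
to([.494,-.166,.012],7.2)
c,R,t=cam('wrist');im,d=r.get_image('wrist');np.savez('w5.npz',im=im,d=d,R=R,t=t);cv2.imwrite('pics/w5.png',im)
E
```

```text
t 5.3 pos [ 0.4949 -0.165   0.0418] yaw 7.25 F [-0.21  0.31  0.42] open 0.05
xyz tool [ 0.0298  0.001  -0.0009] rot deg [0.05 0.04 0.1 ]
```

View pics/w5.png

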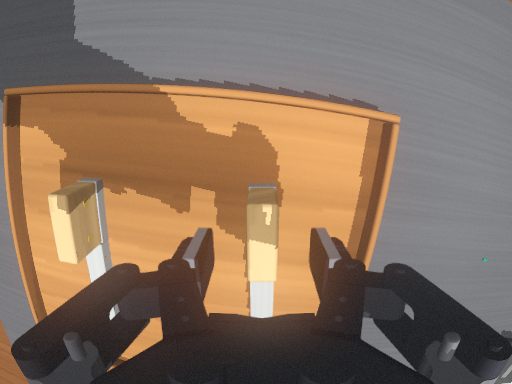

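The grip is centred between the pads, so I'll descend and close.

drive_tool(
  deltas=[
    {"rot":[0,0,0],"xyz":[0.012,0.001,-0.001],"grip":0.05},
    {"rot":[0,0,0],"xyz":[0.012,0,0],"grip":0.05},
    {"rot":[0,0,0],"xyz":[0.004,0,0],"grip":0.05},
    {"rot":[0,0,0],"xyz":[0,0,0],"grip":0.05},
  ],
)

```text
time_s: 5.85
ee_pos: [0.4948, -0.1667, 0.0125]
orientation: [[0.003, -0.992, -0.126], [0.0, -0.126, 0.992], [-1.0, -0.003, -0.0]]
force: [0.7, -0.3, 0.5]
opening: 0.0504
```

drive_tool(
  deltas=[
    {"rot":[0,0,0],"xyz":[0,0,0],"grip":0.01},
    {"rot":[0,0,0],"xyz":[0,0,0],"grip":0.01},
    {"rot":[0,0,0],"xyz":[0,0,0],"grip":0.01},
    {"rot":[0,0,0],"xyz":[0,0,0],"grip":0.01},
    {"rot":[0,0,0],"xyz":[0,0,0],"grip":0.01},
  ],
  grip_force=60,
)

```text
time_s: 6.48
ee_pos: [0.4952, -0.1666, 0.0132]
orientation: [[0.004, -0.992, -0.126], [0.0, -0.126, 0.992], [-1.0, -0.004, -0.0]]
force: [0.8, 0.3, -1.5]
opening: 0.0155
```

drive_tool(
  deltas=[
    {"rot":[0,0,0],"xyz":[-0.01,0,0],"grip":0.01},
    {"rot":[0,0,0],"xyz":[-0.025,0,0],"grip":0.01},
    {"rot":[0,0,0],"xyz":[-0.03,0,0],"grip":0.01},
    {"rot":[0,0,0],"xyz":[-0.03,0,0],"grip":0.01},
    {"rot":[0,0,0],"xyz":[-0.01,0,0],"grip":0.01},
    {"rot":[0,0,0],"xyz":[0,0,0],"grip":0.01},
  ],
)

```text
time_s: 7.22
ee_pos: [0.4942, -0.1668, 0.1228]
orientation: [[0.004, -0.992, -0.126], [0.0, -0.126, 0.992], [-1.0, -0.004, -0.0]]
force: [-0.3, 0.6, -0.2]
opening: 0.0156
```

```bash
python3 - <<'E'
from h import *
d=np.array([np.cos(np.radians(-13.5)),np.sin(np.radians(-13.5))]);m=np.array([.635,.178])
p=m-d*(.107+.040);print(p);to([*p,.09],-13.5)
c,R,t=cam('wrist');im,dd=r.get_image('wrist');np.savez('w6.npz',im=im,d=dd,R=R,t=t);cv2.imwrite('pics/w6.png',im)
E
```

```text
[0.49206162 0.21231647]
t 7.225 pos [ 0.4942 -0.1668  0.1228] yaw 7.21 F [-0.27  0.56 -0.18] open 0.0156
xyz tool [ 0.033  -0.0453  0.3764] rot deg [20.71  0.04  0.24]
```

View pics/w6.png

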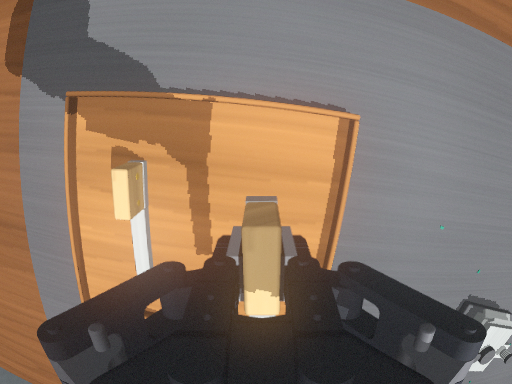

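drive_tool(
  deltas=[
    {"rot":[0,0,0],"xyz":[0,-0.005,0.04],"grip":0.01},
    {"rot":[0,0,0],"xyz":[0,-0.007,0.055],"grip":0.01},
    {"rot":[0,0,0],"xyz":[0,-0.007,0.055],"grip":0.01},
    {"rot":[0,0,0],"xyz":[0,-0.007,0.055],"grip":0.01},
    {"rot":[0,0,0],"xyz":[0,-0.007,0.055],"grip":0.01},
    {"rot":[0,0,0],"xyz":[0,-0.006,0.055],"grip":0.01},
    {"rot":[0,0,0],"xyz":[0,-0.004,0.04],"grip":0.01},
    {"rot":[7,0,0],"xyz":[0,0,0.01],"grip":0.01},
    {"rot":[7,0,0],"xyz":[0,0,0],"grip":0.01},
    {"rot":[6,0,0],"xyz":[0,0,0],"grip":0.01},
    {"rot":[0,0,0],"xyz":[0,0,0],"grip":0.01},
    {"rot":[0,0,0],"xyz":[0,0,0],"grip":0.01},
  ],
)

```text
time_s: 8.78
ee_pos: [0.4814, 0.2102, 0.1053]
orientation: [[-0.022, -0.973, 0.23], [-0.011, 0.23, 0.973], [-1.0, 0.019, -0.016]]
force: [0.5, -0.3, -1.2]
opening: 0.0153
```

```bash
python3 -c "
from h import *
to([.4921,.2123,.08],-13.5);print(r.sense()['joints'].round(2),r.sense()['joint_vel'].round(3))"
```

```text
t 8.775 pos [0.4814 0.2102 0.1053] yaw -13.33 F [ 0.51 -0.29 -1.18] open 0.0153
xyz tool [ 0.0251 -0.0104  0.0049] rot deg [ 0.18 -0.89 -1.08]
[-0.73  0.34  0.29  1.95 -0.12  0.89  0.96] [ 0.003  0.007 -0.005  0.006  0.001 -0.004  0.004]
```

drive_tool(
  deltas=[
    {"rot":[0.2,-0.9,-1.1],"xyz":[0.005,-0.005,0.003],"grip":0.01},
    {"rot":[0,0,0],"xyz":[0.01,-0.005,0.002],"grip":0.01},
    {"rot":[0,0,0],"xyz":[0.01,0,0],"grip":0.01},
    {"rot":[0,0,0],"xyz":[0,0,0],"grip":0.01},
    {"rot":[0,0,0],"xyz":[0,0,0],"grip":0.01},
  ],
)

```text
time_s: 9.4
ee_pos: [0.4921, 0.2119, 0.0775]
orientation: [[-0.002, -0.973, 0.232], [-0.001, 0.232, 0.973], [-1.0, 0.002, -0.002]]
force: [0.6, 0.2, -1.2]
opening: 0.0152
```

```bash
python3 - <<'E'
from h import *
to([.4921,.2123,.06],-13.5)
for n in ('scene','top'):
    im,d=r.get_image(n);np.savez(n+'7.npz',im=im,d=d)
    cr=im[195:295,195:305] if n=='scene' else im[105:205,225:335]
    cv2.imwrite(f'pics/{n}7.png',cv2.resize(cr,None,fx=5,fy=5,interpolation=cv2.INTER_CUBIC))
E
```

```text
t 9.4 pos [0.4921 0.2119 0.0775] yaw -13.4 F [ 0.63  0.17 -1.19] open 0.0152
xyz tool [0.0175 0.     0.0005] rot deg [ 0.1  -0.09 -0.1 ]
```

View pics/scene7.png

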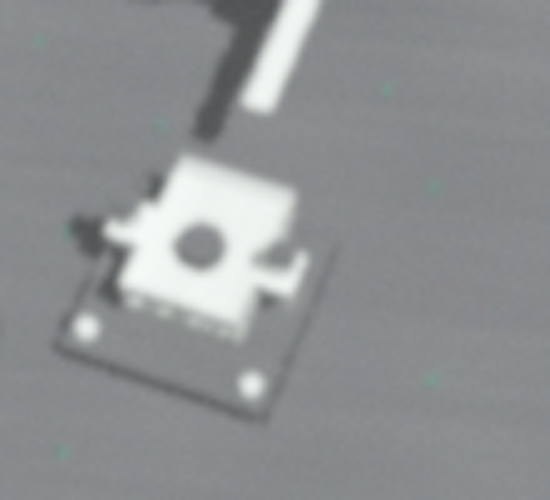

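View pics/top7.png

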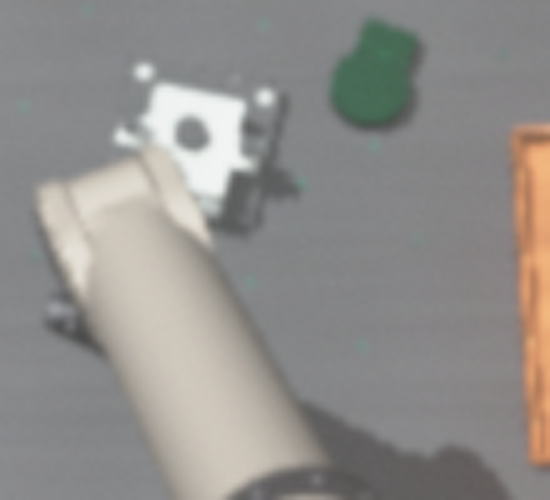

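The scene crop shows the blade tip at crop (258,106), pointing along the press axis at the mouth. I'll check its position, yaw and height.

```bash
python3 - <<'E'
from h import *
f=np.load('scene7.npz');im=f['im'];W=cloud('scene',f['d']);c,R,t=cam('scene');o=-R.T@t
def pl(uv,z):
    uv=np.atleast_2d(np.asarray(uv,float));D=np.c_[(uv[:,0]-c['cx'])/c['fx'],(uv[:,1]-c['cy'])/c['fy'],np.ones(len(uv))]@R;return o+D*((z-o[2])/D[:,2])[:,None]
g=im.min(2);m=(g>190).astype(np.uint8);m[220:]=0;m[:,:235]=0;m[:,275:]=0;m[:185]=0
n,l,st,ce=cv2.connectedComponentsWithStats(m);i=1+st[1:,4].argmax();v,u=np.where(l==i);print(st[i])
for lo,hi in [(185,190),(195,200),(205,210),(210,217)]:
    k=(v>=lo)&(v<hi)
    if k.any(): print(lo,np.median(W[v[k],u[k]],0).round(4))
P=pl(np.c_[u,v],.0735)[:,:2].astype(np.float32);vx,vy,x,y=cv2.fitLine(P,cv2.DIST_L2,0,1e-4,1e-4).ravel();
if vx<0:vx,vy=-vx,-vy
a=(P-[x,y])@[vx,vy];print('yaw',np.degrees(np.arctan2(vy,vx)),'tip',np.array([x,y])+np.array([vx,vy])*a.max(),'len',np.ptp(a))
D=np.array([np.cos(np.radians(-13.5)),np.sin(np.radians(-13.5))]);q=np.array([x,y])+np.array([vx,vy])*a.max()-[.635,.178]
print('tip in slot x,y',q@D,q@[-D[1],D[0]])
# plate in same view: top-plate mask check of offset
m=(g>215).astype(np.uint8);m[:222]=0;m[275:]=0;m[:,:210]=0;m[:,262:]=0
n,l,st,ce=cv2.connectedComponentsWithStats(m);i=1+st[1:,4].argmax();v,u=np.where(l==i);P=pl(np.c_[u,v],.0445);print(st[i],P.mean(0),np.median(W[v,u,2]))
mm=[.6735,.1688];print('plate centre by wrist',np.array([.635,.178])+D*.04)
E
```

```text
[244 192  15  25 156]
195 [0.5262 0.2037 0.0763]
205 [0.5614 0.196  0.0725]
210 [0.5831 0.1916 0.0712]
yaw -11.876688 tip [0.5968725 0.1888061] len 0.09154984
tip in slot x,y -0.03959666018818918 0.001606842110101965
[218 228  36  31 571] [0.6701233  0.17037894 0.0445    ] 0.04502803461823676
plate centre by wrist [0.6738948  0.16866219]
```

The blade is level, its tip is 40 mm before the mouth and 1.6 mm off laterally. Lowering now.

drive_tool(
  deltas=[
    {"rot":[0,0,0],"xyz":[0.015,0,0],"grip":0.01},
    {"rot":[0,0,0],"xyz":[0.015,0,0],"grip":0.01},
    {"rot":[0,0,0],"xyz":[0.004,0,0],"grip":0.01},
    {"rot":[0,0,0],"xyz":[0,0,0],"grip":0.01},
    {"rot":[0,0,0],"xyz":[0,0,0],"grip":0.01},
  ],
)

```text
time_s: 10.12
ee_pos: [0.4917, 0.212, 0.0411]
orientation: [[-0.002, -0.973, 0.231], [-0.001, 0.231, 0.973], [-1.0, 0.002, -0.002]]
force: [0.5, 0.6, -0.9]
opening: 0.0155
```

```bash
python3 - <<'E'
from h import *
to([.4921,.2119,.040],-13.5)
E
```

```text
t 10.125 pos [0.4917 0.212  0.0411] yaw -13.37 F [ 0.5   0.61 -0.86] open 0.0155
xyz tool [ 0.0011 -0.0004  0.    ] rot deg [ 0.13 -0.09 -0.11]
```

drive_tool(
  deltas=[
    {"rot":[0,0,0],"xyz":[0.001,-0.01,0],"grip":0.01},
    {"rot":[0,0,0],"xyz":[0,-0.01,0],"grip":0.01},
    {"rot":[0,0,0],"xyz":[0,-0.005,0],"grip":0.01},
    {"rot":[0,0,0],"xyz":[0,0,0],"grip":0.01},
  ],
)

```text
time_s: 10.62
ee_pos: [0.5194, 0.2058, 0.041]
orientation: [[0.001, -0.973, 0.232], [-0.0, 0.232, 0.973], [-1.0, -0.001, -0.0]]
force: [0.9, -0.5, -1.2]
opening: 0.0153
```

```bash
cat >> h.py <<'E'
def slot():
    s=r.sense();D=np.array([np.cos(np.radians(-13.5)),np.sin(np.radians(-13.5))]);q=s['ee_pos'][:2]-[.635,.178];F=s['force'];O=s['orientation']
    print('t',round(s['time_s'],2),'tip x',(q@D+.107).round(4),'y',(q@[-D[1],D[0]]).round(4),'tcp z',s['ee_pos'][2].round(4),'F along',(F[:2]@D).round(2),'lat',(F[:2]@[-D[1],D[0]]).round(2),'z',F[2].round(2),'M',s['wrist_torque'].round(2),'pitch',np.degrees(-O[2,1]).round(2))
E
python3 - <<'E'
from h import *
slot();to([.5,.2,.040],-13.5)
im,d=r.get_image('scene');cv2.imwrite('pics/s8.png',cv2.resize(im[195:275,195:295],None,fx=6,fy=6,interpolation=cv2.INTER_CUBIC))
E
```

```text
t 10.62 tip x -0.0119 y 0.0 tcp z 0.041 F along 0.95 lat -0.26 z -1.18 M [0.06 0.07 0.03] pitch 0.04
t 10.625 pos [0.5194 0.2058 0.041 ] yaw -13.42 F [ 0.87 -0.47 -1.18] open 0.0153
xyz tool [ 0.001   0.0176 -0.0101] rot deg [ 0.08 -0.    0.04]
```

View pics/s8.png

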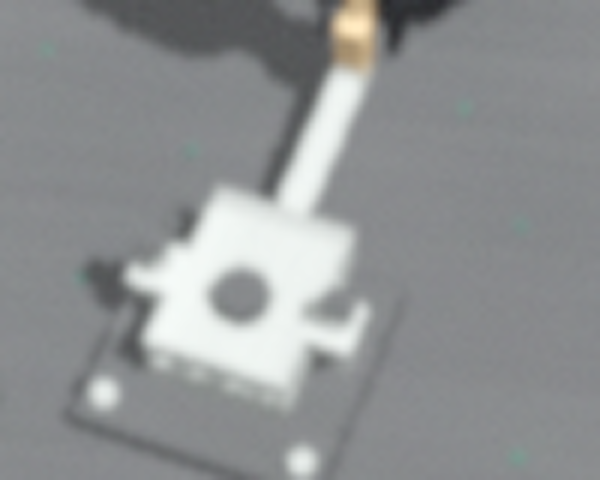

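drive_tool(
  deltas=[
    {"rot":[0,0,0],"xyz":[0.0015,0,0],"grip":0.01},
    {"rot":[0,0,0],"xyz":[0,-0.006,0],"grip":0.01},
    {"rot":[0,0,0],"xyz":[0,0,0],"grip":0.01},
  ],
)

```text
time_s: 11.05
ee_pos: [0.5247, 0.2046, 0.0393]
orientation: [[-0.0, -0.973, 0.231], [-0.0, 0.231, 0.973], [-1.0, 0.0, -0.0]]
force: [0.2, 0.1, -0.8]
opening: 0.0153
```

```bash
python3 -c "
from h import *
slot()"
```

```text
t 11.05 tip x -0.0064 y 0.0002 tcp z 0.0393 F along 0.14 lat 0.12 z -0.8 M [ 0.05 -0.01  0.03] pitch -0.01
```

drive_tool(
  deltas=[
    {"rot":[0,0,0],"xyz":[0,-0.005,0],"grip":0.01},
    {"rot":[0,0,0],"xyz":[0,0,0],"grip":0.01},
  ],
)

```text
time_s: 11.3
ee_pos: [0.5299, 0.2034, 0.0393]
orientation: [[-0.0, -0.973, 0.231], [-0.0, 0.231, 0.973], [-1.0, 0.0, -0.0]]
force: [-0.0, -0.4, -1.5]
opening: 0.0154
```

```bash
python3 -c "
from h import *
slot()"
```

```text
t 11.3 tip x -0.0011 y 0.0002 tcp z 0.0393 F along 0.06 lat -0.35 z -1.46 M [ 0.03  0.03 -0.06] pitch -0.01
```

Clean so far. I'll continue in small steps.

drive_tool(
  deltas=[
    {"rot":[0,0,0],"xyz":[0,-0.005,0],"grip":0.01},
    {"rot":[0,0,0],"xyz":[0,0,0],"grip":0.01},
  ],
)

```text
time_s: 11.55
ee_pos: [0.5352, 0.2022, 0.0393]
orientation: [[-0.0, -0.973, 0.231], [-0.0, 0.231, 0.973], [-1.0, 0.0, -0.0]]
force: [-0.1, -0.3, -1.0]
opening: 0.0151
```

```bash
python3 -c "
from h import *
slot()"
```

```text
t 11.55 tip x 0.0043 y 0.0002 tcp z 0.0393 F along -0.03 lat -0.27 z -1.0 M [-0.04  0.01 -0.03] pitch -0.01
```

drive_tool(
  deltas=[
    {"rot":[0,0,0],"xyz":[0,-0.005,0],"grip":0.01},
    {"rot":[0,0,0],"xyz":[0,0,0],"grip":0.01},
  ],
)

```text
time_s: 11.8
ee_pos: [0.5404, 0.2009, 0.0393]
orientation: [[-0.0, -0.973, 0.231], [-0.0, 0.231, 0.973], [-1.0, 0.0, -0.0]]
force: [-0.7, -0.3, -1.2]
opening: 0.0156
```

```bash
python3 -c "
from h import *
slot()"
```

```text
t 11.8 tip x 0.0096 y 0.0002 tcp z 0.0393 F along -0.61 lat -0.48 z -1.25 M [-0.03  0.01 -0.02] pitch -0.01
```

drive_tool(
  deltas=[
    {"rot":[0,0,0],"xyz":[0.0005,-0.003,0],"grip":0.01},
    {"rot":[0,0,0],"xyz":[0,0,0],"grip":0.01},
  ],
)

```text
time_s: 12.05
ee_pos: [0.5434, 0.2002, 0.0387]
orientation: [[-0.0, -0.973, 0.231], [-0.0, 0.231, 0.973], [-1.0, 0.0, -0.0]]
force: [0.1, 0.2, -1.0]
opening: 0.0154
```

```bash
python3 -c "
from h import *
slot()"
```

```text
t 12.05 tip x 0.0128 y 0.0002 tcp z 0.0387 F along 0.03 lat 0.16 z -1.03 M [-0.04  0.04 -0.04] pitch -0.02
```

drive_tool(
  deltas=[
    {"rot":[0,0,0],"xyz":[0.0005,0,0],"grip":0.01},
    {"rot":[0,0,0],"xyz":[0,0,0],"grip":0.01},
  ],
)

```text
time_s: 12.3
ee_pos: [0.5432, 0.2003, 0.0381]
orientation: [[-0.001, -0.973, 0.231], [-0.0, 0.231, 0.973], [-1.0, 0.001, -0.0]]
force: [-0.3, 0.8, -1.1]
opening: 0.015
```

```bash
python3 -c "
from h import *
slot()"
```

```text
t 12.3 tip x 0.0126 y 0.0002 tcp z 0.0381 F along -0.54 lat 0.74 z -1.11 M [-0.01  0.03  0.  ] pitch -0.04
```

drive_tool(
  deltas=[
    {"rot":[0,0,0],"xyz":[0.0005,0,0],"grip":0.01},
    {"rot":[0,0,0],"xyz":[0,0,0],"grip":0.01},
  ],
)

```text
time_s: 12.55
ee_pos: [0.543, 0.2003, 0.0375]
orientation: [[-0.001, -0.973, 0.231], [-0.0, 0.231, 0.973], [-1.0, 0.001, -0.0]]
force: [-1.1, 0.2, -0.5]
opening: 0.0157
```

```bash
python3 -c "
from h import *
slot()"
```

```text
t 12.55 tip x 0.0124 y 0.0002 tcp z 0.0375 F along -1.1 lat -0.09 z -0.52 M [0.02 0.02 0.01] pitch -0.05
```

drive_tool(
  deltas=[
    {"rot":[0,0,0],"xyz":[0.0004,0,0],"grip":0.01},
    {"rot":[0,0,0],"xyz":[0,0,0],"grip":0.01},
  ],
)

```text
time_s: 12.8
ee_pos: [0.5431, 0.2003, 0.0374]
orientation: [[-0.001, -0.973, 0.231], [-0.0, 0.231, 0.973], [-1.0, 0.001, -0.0]]
force: [-0.1, -0.1, 0.1]
opening: 0.0154
```

```bash
python3 -c "
from h import *
slot()"
```

```text
t 12.8 tip x 0.0125 y 0.0003 tcp z 0.0374 F along -0.06 lat -0.09 z 0.12 M [-0.02  0.01 -0.05] pitch -0.04
```

drive_tool(
  deltas=[
    {"rot":[0,0,0],"xyz":[0.0004,0,0],"grip":0.01},
    {"rot":[0,0,0],"xyz":[0,0,0],"grip":0.01},
  ],
)

```text
time_s: 13.05
ee_pos: [0.5431, 0.2004, 0.0373]
orientation: [[-0.001, -0.973, 0.231], [0.0, 0.231, 0.973], [-1.0, 0.001, -0.0]]
force: [-0.5, -0.7, 0.6]
opening: 0.0154
```

```bash
python3 -c "
from h import *
slot()"
```

```text
t 13.05 tip x 0.0124 y 0.0004 tcp z 0.0373 F along -0.37 lat -0.81 z 0.62 M [-0.05  0.03 -0.08] pitch -0.04
```

The blade is touching the lower plate: TCP z has stopped at 37.3 mm and the force has risen about 1.5 N. Now I'll slide in while watching the drag.

drive_tool(
  deltas=[
    {"rot":[0,0,0],"xyz":[0.0001,-0.003,0],"grip":0.01},
    {"rot":[0,0,0],"xyz":[0.0001,0,0],"grip":0.01},
  ],
)

```text
time_s: 13.3
ee_pos: [0.5467, 0.1999, 0.0373]
orientation: [[0.0, -0.973, 0.231], [0.0, 0.231, 0.973], [-1.0, -0.0, 0.001]]
force: [1.0, -0.3, 0.0]
opening: 0.0155
```

```bash
python3 -c "
from h import *
slot()"
```

```text
t 13.3 tip x 0.016 y 0.0007 tcp z 0.0373 F along 1.06 lat -0.04 z 0.05 M [-0.07 -0.16 -0.08] pitch 0.01
```

drive_tool(
  deltas=[
    {"rot":[0,0,0],"xyz":[0.0001,-0.003,0],"grip":0.01},
    {"rot":[0,0,0],"xyz":[0.0001,0,0],"grip":0.01},
  ],
)

```text
time_s: 13.55
ee_pos: [0.5502, 0.1992, 0.0371]
orientation: [[0.001, -0.973, 0.231], [0.001, 0.231, 0.973], [-1.0, -0.001, 0.001]]
force: [1.1, -0.5, -0.3]
opening: 0.0152
```

```bash
python3 -c "
from h import *
slot()"
```

```text
t 13.55 tip x 0.0196 y 0.0009 tcp z 0.0371 F along 1.16 lat -0.23 z -0.28 M [-0.05 -0.27  0.01] pitch 0.05
```

drive_tool(
  deltas=[
    {"rot":[0,0,0],"xyz":[0.0001,-0.003,0],"grip":0.01},
    {"rot":[0,0,0],"xyz":[0.0001,0,0],"grip":0.01},
  ],
)

```text
time_s: 13.8
ee_pos: [0.5536, 0.1986, 0.0371]
orientation: [[0.002, -0.973, 0.231], [0.001, 0.231, 0.973], [-1.0, -0.001, 0.001]]
force: [0.8, -0.5, -0.6]
opening: 0.0154
```

```bash
python3 -c "
from h import *
slot()"
```

```text
t 13.8 tip x 0.0231 y 0.001 tcp z 0.0371 F along 0.92 lat -0.31 z -0.56 M [-0.1  -0.31 -0.07] pitch 0.08
```

drive_tool(
  deltas=[
    {"rot":[0,0,0],"xyz":[0.0001,-0.003,0],"grip":0.01},
    {"rot":[0,0,0],"xyz":[0.0001,0,0],"grip":0.01},
  ],
)

```text
time_s: 14.05
ee_pos: [0.5569, 0.1979, 0.037]
orientation: [[0.002, -0.973, 0.231], [0.001, 0.231, 0.973], [-1.0, -0.002, 0.001]]
force: [1.3, 0.2, 0.1]
opening: 0.0153
```

```bash
python3 -c "
from h import *
slot()"
```

```text
t 14.05 tip x 0.0265 y 0.0011 tcp z 0.037 F along 1.22 lat 0.53 z 0.11 M [-0.08 -0.31  0.01] pitch 0.1
```

drive_tool(
  deltas=[
    {"rot":[0,0,0],"xyz":[0.0001,-0.003,0],"grip":0.01},
    {"rot":[0,0,0],"xyz":[0.0001,0,0],"grip":0.01},
  ],
)

```text
time_s: 14.3
ee_pos: [0.5602, 0.1973, 0.037]
orientation: [[0.002, -0.973, 0.23], [0.001, 0.23, 0.973], [-1.0, -0.002, 0.002]]
force: [0.2, -0.0, 0.6]
opening: 0.0156
```

```bash
python3 -c "
from h import *
slot()
im,d=r.get_image('scene');cv2.imwrite('pics/s9.png',cv2.resize(im[195:275,195:295],None,fx=6,fy=6,interpolation=cv2.INTER_CUBIC))"
```

```text
t 14.3 tip x 0.0297 y 0.0013 tcp z 0.037 F along 0.19 lat 0.02 z 0.55 M [-0.19 -0.32 -0.05] pitch 0.12
```

View pics/s9.png

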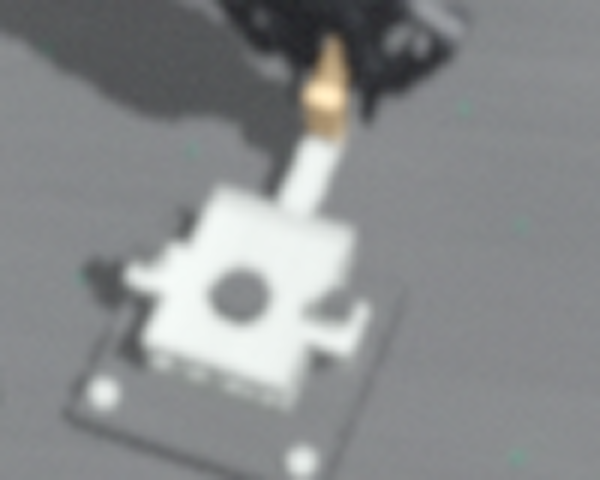

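The blade is going in under the top plate and the visible length is shrinking. I'll continue.

drive_tool(
  deltas=[
    {"rot":[0,0,-0.1],"xyz":[0.0001,-0.003,0],"grip":0.01},
    {"rot":[0,0,0],"xyz":[0.0001,0,0],"grip":0.01},
  ],
)

```text
time_s: 14.6
ee_pos: [0.5632, 0.1967, 0.0368]
orientation: [[0.004, -0.973, 0.23], [0.001, 0.23, 0.973], [-1.0, -0.004, 0.002]]
force: [0.9, -0.7, 0.6]
opening: 0.0155
```

```bash
python3 -c "
from h import *
slot()"
```

```text
t 14.6 tip x 0.0328 y 0.0014 tcp z 0.0368 F along 1.03 lat -0.44 z 0.64 M [-0.1  -0.27 -0.04] pitch 0.22
```

drive_tool(
  deltas=[
    {"rot":[0,0,0],"xyz":[0.0001,-0.002,0],"grip":0.01},
    {"rot":[0,0,0],"xyz":[0.0001,0,0],"grip":0.01},
  ],
)

```text
time_s: 14.85
ee_pos: [0.565, 0.1964, 0.0368]
orientation: [[0.004, -0.973, 0.23], [0.001, 0.23, 0.973], [-1.0, -0.003, 0.002]]
force: [-1.5, -0.5, 2.9]
opening: 0.0155
```

```bash
python3 -c "
from h import *
slot()"
```

```text
t 14.85 tip x 0.0347 y 0.0016 tcp z 0.0368 F along -1.32 lat -0.83 z 2.94 M [-0.11 -0.13 -0.05] pitch 0.19
```

drive_tool(
  deltas=[
    {"rot":[0,0,0],"xyz":[0.0001,-0.002,0],"grip":0.01},
    {"rot":[0,0,0],"xyz":[0.0001,0,0],"grip":0.01},
  ],
)

```text
time_s: 15.1
ee_pos: [0.567, 0.1961, 0.0368]
orientation: [[0.003, -0.973, 0.23], [0.001, 0.23, 0.973], [-1.0, -0.003, 0.002]]
force: [-1.1, 0.2, 3.3]
opening: 0.0154
```

```bash
python3 -c "
from h import *
slot()"
```

```text
t 15.1 tip x 0.0366 y 0.0017 tcp z 0.0368 F along -1.14 lat -0.03 z 3.32 M [-0.08 -0.1   0.01] pitch 0.17
```

drive_tool(
  deltas=[
    {"rot":[0,0,0],"xyz":[0,-0.002,0],"grip":0.01},
    {"rot":[0,0,0],"xyz":[0,0,0],"grip":0.01},
  ],
)

```text
time_s: 15.35
ee_pos: [0.569, 0.1958, 0.0368]
orientation: [[0.003, -0.973, 0.23], [0.001, 0.23, 0.973], [-1.0, -0.003, 0.002]]
force: [-1.3, 0.3, 2.7]
opening: 0.0152
```

```bash
python3 -c "
from h import *
slot()"
```

```text
t 15.35 tip x 0.0387 y 0.0019 tcp z 0.0368 F along -1.35 lat 0.01 z 2.74 M [-0.05 -0.05  0.01] pitch 0.17
```

drive_tool(
  deltas=[
    {"rot":[0,0,0],"xyz":[0,-0.002,0],"grip":0.01},
    {"rot":[0,0,0],"xyz":[0,0,0],"grip":0.01},
  ],
)

```text
time_s: 15.6
ee_pos: [0.5711, 0.1953, 0.0368]
orientation: [[0.003, -0.973, 0.23], [0.001, 0.23, 0.973], [-1.0, -0.003, 0.002]]
force: [-1.0, 0.4, 2.8]
opening: 0.0154
```

```bash
python3 -c "
from h import *
slot()"
```

```text
t 15.6 tip x 0.0408 y 0.0019 tcp z 0.0368 F along -1.04 lat 0.12 z 2.78 M [-0.07 -0.07  0.01] pitch 0.17
```

drive_tool(
  deltas=[
    {"rot":[0,0,0],"xyz":[0,-0.002,0],"grip":0.01},
    {"rot":[0,0,0],"xyz":[0,0,0],"grip":0.01},
  ],
)

```text
time_s: 15.85
ee_pos: [0.5732, 0.1949, 0.0369]
orientation: [[0.003, -0.973, 0.23], [0.002, 0.23, 0.973], [-1.0, -0.003, 0.002]]
force: [-0.5, -0.1, 2.2]
opening: 0.0153
```

```bash
python3 -c "
from h import *
slot()"
```

```text
t 15.85 tip x 0.0429 y 0.002 tcp z 0.0369 F along -0.45 lat -0.18 z 2.21 M [-0.03 -0.08 -0.01] pitch 0.17
```

The drag hasn't climbed yet. I'll check that the plate is at rest and the feeler hasn't slipped in the fingers.

```bash
python3 - <<'E'
from h import *
im,d=r.get_image('scene');W=cloud('scene',d);g=im.min(2);
W0=cloud('scene',np.load('scene0.npy'))
m=(g>215).astype(np.uint8);m[:222]=0;m[275:]=0;m[:,:210]=0;m[:,262:]=0
n,l,st,ce=cv2.connectedComponentsWithStats(m);i=1+st[1:,4].argmax();mm=cv2.erode((l==i).astype(np.uint8),np.ones((5,5)))>0
print(mm.sum(),'plate z',np.median(W[mm],0),W[mm][:,2].mean(),'start',W0[mm][:,2].mean())
cv2.imwrite('pics/s10.png',cv2.resize(im[185:265,195:295],None,fx=6,fy=6,interpolation=cv2.INTER_CUBIC))
c,R,t=cam('wrist');iw,dw=r.get_image('wrist');cv2.imwrite('pics/w10.png',iw);np.savez('w10.npz',im=iw,d=dw,R=R,t=t);slot()
E
```

```text
201 plate z [0.65389673 0.17346076 0.04493133] 0.04500324660734578 start 0.054383546078075724
t 15.95 tip x 0.0429 y 0.002 tcp z 0.0369 F along 0.23 lat 0.63 z 3.21 M [ 0.   -0.07 -0.01] pitch 0.18
```

View pics/s10.png

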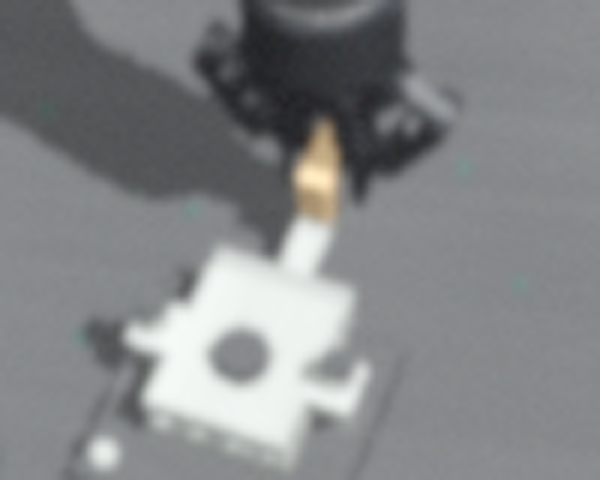

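View pics/w10.png

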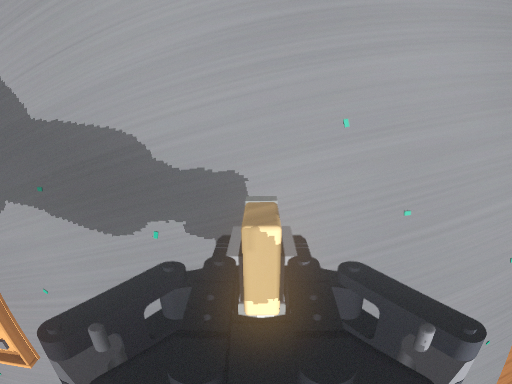

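The plate height is unchanged at 45.0 mm, as before insertion, and the grip sits the same way in the pads at (262,260), so it hasn't slipped. Continuing.

drive_tool(
  deltas=[
    {"rot":[0,0,0],"xyz":[0,-0.002,0],"grip":0.01},
    {"rot":[0,0,0],"xyz":[0,0,0],"grip":0.01},
  ],
)

```text
time_s: 16.2
ee_pos: [0.5748, 0.1946, 0.0369]
orientation: [[0.003, -0.973, 0.229], [0.002, 0.229, 0.973], [-1.0, -0.002, 0.002]]
force: [-1.8, 0.7, 2.4]
opening: 0.0151
```

```bash
python3 -c "
from h import *
slot()"
```

```text
t 16.2 tip x 0.0445 y 0.0021 tcp z 0.0369 F along -1.91 lat 0.31 z 2.4 M [-0.06 -0.13 -0.01] pitch 0.12
```

drive_tool(
  deltas=[
    {"rot":[0,0,0],"xyz":[0,-0.002,0],"grip":0.01},
    {"rot":[0,0,0],"xyz":[0,0,0],"grip":0.01},
  ],
)

```text
time_s: 16.45
ee_pos: [0.5758, 0.1945, 0.037]
orientation: [[0.001, -0.973, 0.229], [0.002, 0.229, 0.973], [-1.0, -0.0, 0.002]]
force: [-0.8, 0.4, 3.0]
opening: 0.0152
```

```bash
python3 -c "
from h import *
slot()"
```

```text
t 16.45 tip x 0.0456 y 0.0022 tcp z 0.037 F along -0.88 lat 0.24 z 2.99 M [-0.07 -0.17  0.01] pitch 0.01
```

drive_tool(
  deltas=[
    {"rot":[0,0,0],"xyz":[0,-0.002,0],"grip":0.01},
    {"rot":[0,0,0],"xyz":[0,0,0],"grip":0.01},
  ],
)

```text
time_s: 16.7
ee_pos: [0.5765, 0.1944, 0.0371]
orientation: [[-0.002, -0.973, 0.229], [0.002, 0.229, 0.973], [-1.0, 0.003, 0.001]]
force: [-1.1, 0.3, 3.5]
opening: 0.015
```

```bash
python3 -c "
from h import *
slot()"
```

```text
t 16.7 tip x 0.0463 y 0.0023 tcp z 0.0371 F along -1.18 lat -0.0 z 3.51 M [-0.13 -0.29  0.01] pitch -0.15
```

The advance per step is shrinking (1.6, 1.1, 0.7 mm), so the top plate has been met at about 45 mm. A zero row drops the push, so now I'll read the force while pushing.

drive_tool(
  deltas=[
    {"rot":[0,0,-0.2],"xyz":[0,-0.003,0],"grip":0.01},
  ],
)

```text
time_s: 16.82
ee_pos: [0.5773, 0.1943, 0.0369]
orientation: [[-0.003, -0.974, 0.228], [0.002, 0.228, 0.974], [-1.0, 0.004, 0.001]]
force: [-9.5, 1.8, 10.1]
opening: 0.0153
```

```bash
python3 -c "
from h import *
slot()"
```

```text
t 16.82 tip x 0.0471 y 0.0024 tcp z 0.0369 F along -9.63 lat -0.43 z 10.09 M [ 0.17  1.31 -0.01] pitch -0.21
```

drive_tool(
  deltas=[
    {"rot":[0,0,-0.1],"xyz":[0,-0.004,0],"grip":0.01},
  ],
)

```text
time_s: 16.95
ee_pos: [0.5779, 0.1944, 0.0368]
orientation: [[-0.009, -0.974, 0.227], [0.002, 0.227, 0.974], [-1.0, 0.009, -0.0]]
force: [-12.7, 3.0, 13.4]
opening: 0.0155
```

```bash
python3 -c "
from h import *
slot()"
```

```text
t 16.95 tip x 0.0476 y 0.0027 tcp z 0.0368 F along -13.07 lat -0.03 z 13.42 M [ 0.16  1.82 -0.09] pitch -0.52
```

drive_tool(
  deltas=[
    {"rot":[0,0,-0.5],"xyz":[-0.0003,-0.001,0],"grip":0.01},
  ],
)

```text
time_s: 17.08
ee_pos: [0.5781, 0.1944, 0.0368]
orientation: [[-0.002, -0.974, 0.227], [-0.0, 0.227, 0.974], [-1.0, 0.002, -0.001]]
force: [-0.3, 0.7, -0.4]
opening: 0.0152
```

```bash
python3 -c "
from h import *
slot()"
```

```text
t 17.07 tip x 0.0479 y 0.0027 tcp z 0.0368 F along -0.43 lat 0.63 z -0.39 M [ 0.04 -0.07  0.  ] pitch -0.1
```

drive_tool(
  deltas=[
    {"rot":[0,0,-0.4],"xyz":[-0.0003,-0.001,0],"grip":0.01},
  ],
)

```text
time_s: 17.2
ee_pos: [0.5782, 0.1943, 0.0365]
orientation: [[0.003, -0.974, 0.227], [-0.002, 0.227, 0.974], [-1.0, -0.004, -0.001]]
force: [-3.7, 1.8, 1.0]
opening: 0.0152
```

```bash
python3 - <<'E'
from h import *
slot()
im,d=r.get_image('scene');W=cloud('scene',d);g=im.min(2);
m=(g>215).astype(np.uint8);m[:222]=0;m[275:]=0;m[:,:210]=0;m[:,262:]=0
n,l,st,ce=cv2.connectedComponentsWithStats(m);i=1+st[1:,4].argmax();mm=cv2.erode((l==i).astype(np.uint8),np.ones((5,5)))>0
print(mm.sum(),'plate z',W[mm][:,2].mean(),np.median(W[mm][:,2]));slot()
E
```

```text
t 17.2 tip x 0.0479 y 0.0026 tcp z 0.0365 F along -4.06 lat 0.86 z 1.01 M [0.29 0.55 0.01] pitch 0.21
205 plate z 0.04976634881774001 0.045303497297268014
t 17.25 tip x 0.0479 y 0.0026 tcp z 0.0364 F along -2.86 lat 1.06 z 2.02 M [ 0.25  0.6  -0.01] pitch 0.22
```

drive_tool(
  deltas=[
    {"rot":[0,0,-0.1],"xyz":[-0.0003,-0.003,0],"grip":0.01},
  ],
)

```text
time_s: 17.38
ee_pos: [0.5786, 0.1943, 0.0364]
orientation: [[-0.0, -0.974, 0.226], [-0.003, 0.226, 0.974], [-1.0, -0.0, -0.003]]
force: [-10.5, 2.6, 9.2]
opening: 0.0153
```

```bash
python3 -c "
from h import *
slot()"
```

```text
t 17.38 tip x 0.0484 y 0.0027 tcp z 0.0364 F along -10.79 lat 0.03 z 9.23 M [0.25 1.65 0.01] pitch 0.02
```

drive_tool(
  deltas=[
    {"rot":[0,0,-0.2],"xyz":[-0.0003,-0.003,0],"grip":0.01},
  ],
)

```text
time_s: 17.5
ee_pos: [0.5787, 0.1942, 0.0365]
orientation: [[-0.003, -0.974, 0.226], [-0.003, 0.226, 0.974], [-1.0, 0.002, -0.004]]
force: [-10.0, 1.7, 10.2]
opening: 0.0155
```

```bash
python3 -c "
from h import *
slot()"
```

```text
t 17.5 tip x 0.0484 y 0.0026 tcp z 0.0365 F along -10.13 lat -0.66 z 10.2 M [ 0.19  1.66 -0.04] pitch -0.14
```

drive_tool(
  deltas=[
    {"rot":[0,0,-0.1],"xyz":[-0.001,-0.003,0],"grip":0.01},
  ],
)

```text
time_s: 17.62
ee_pos: [0.5788, 0.1941, 0.037]
orientation: [[-0.007, -0.974, 0.225], [-0.004, 0.225, 0.974], [-1.0, 0.007, -0.005]]
force: [-7.5, 1.4, 2.7]
opening: 0.0153
```

```bash
python3 -c "
from h import *
slot()"
```

```text
t 17.62 tip x 0.0486 y 0.0026 tcp z 0.037 F along -7.65 lat -0.39 z 2.67 M [0.4  1.24 0.04] pitch -0.37
```

drive_tool(
  deltas=[
    {"rot":[0,0,-0.1],"xyz":[-0.001,-0.003,0],"grip":0.01},
  ],
)

```text
time_s: 17.75
ee_pos: [0.5788, 0.1941, 0.0371]
orientation: [[-0.012, -0.974, 0.225], [-0.004, 0.225, 0.974], [-1.0, 0.011, -0.007]]
force: [-8.5, 2.0, 3.6]
opening: 0.0152
```

```bash
python3 -c "
from h import *
slot()"
```

```text
t 17.75 tip x 0.0486 y 0.0025 tcp z 0.0371 F along -8.74 lat -0.09 z 3.58 M [ 0.28  1.15 -0.03] pitch -0.62
```

Drag is now about 9 N with little downward load, so the top plate is bearing. I'll add a little more depth for margin and restore the pitch.

drive_tool(
  deltas=[
    {"rot":[0,0,-0.7],"xyz":[-0.0003,-0.003,0],"grip":0.01},
  ],
)

```text
time_s: 17.88
ee_pos: [0.5793, 0.1939, 0.0368]
orientation: [[-0.005, -0.974, 0.224], [-0.007, 0.224, 0.974], [-1.0, 0.004, -0.008]]
force: [-7.5, 2.2, 4.9]
opening: 0.0153
```

```bash
python3 -c "
from h import *
slot()"
```

```text
t 17.88 tip x 0.0491 y 0.0025 tcp z 0.0368 F along -7.84 lat 0.36 z 4.95 M [ 0.31  1.34 -0.01] pitch -0.21
```

drive_tool(
  deltas=[
    {"rot":[0,0,-0.5],"xyz":[-0.0006,-0.004,0],"grip":0.01},
  ],
)

```text
time_s: 18.0
ee_pos: [0.5799, 0.1937, 0.0366]
orientation: [[-0.004, -0.975, 0.224], [-0.009, 0.224, 0.975], [-1.0, 0.002, -0.009]]
force: [-9.7, 2.4, 6.7]
opening: 0.0154
```

```bash
python3 -c "
from h import *
slot()"
```

```text
t 18.0 tip x 0.0497 y 0.0024 tcp z 0.0366 F along -9.98 lat 0.11 z 6.72 M [ 0.37  1.66 -0.05] pitch -0.1
```

```bash
python3 - <<'E'
from h import *
slot()
f=np.load('scene7.npz')
Z=[];
for k in range(3):
    im,d=r.get_image('scene');Z.append(cloud('scene',d)[...,2])
Z0=cloud('scene',f['d'])[...,2]
g=np.minimum(im.min(2),f['im'].min(2));m=(g>215).astype(np.uint8);m[:222]=0;m[275:]=0;m[:,:210]=0;m[:,262:]=0
n,l,st,ce=cv2.connectedComponentsWithStats(m);i=1+st[1:,4].argmax();mm=cv2.erode((l==i).astype(np.uint8),np.ones((3,3)))>0
dz=[(z-Z0)[mm] for z in Z];print(mm.sum(),[np.median(x).round(5) for x in dz],[np.mean(x[abs(x)<.01]).round(5) for x in dz])
cv2.imwrite('pics/s11.png',cv2.resize(im[185:265,195:295],None,fx=6,fy=6,interpolation=cv2.INTER_CUBIC))
c,R,t=cam('wrist');iw,dw=r.get_image('wrist');cv2.imwrite('pics/w11.png',iw[150:384,130:400]);slot()
E
```

```text
t 18.0 tip x 0.0497 y 0.0024 tcp z 0.0366 F along -9.98 lat 0.11 z 6.72 M [ 0.37  1.66 -0.05] pitch -0.1
369 [np.float64(7e-05), np.float64(9e-05), np.float64(6e-05)] [np.float64(7e-05), np.float64(5e-05), np.float64(8e-05)]
t 18.2 tip x 0.0499 y 0.0025 tcp z 0.0367 F along -9.19 lat -0.39 z 5.36 M [ 0.36  1.53 -0.02] pitch -0.08
```

View pics/s11.png

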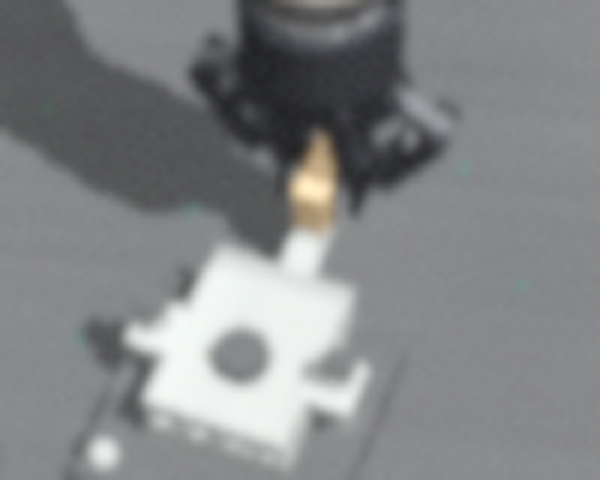

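View pics/w11.png

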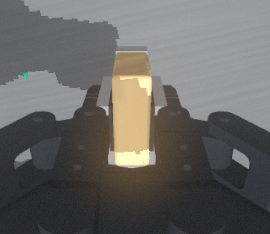

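Plate lift so far is +0.07 mm, with 9 N of drag holding steadily and no slip in the pads. I'll push a few more millimetres so the top plate surely bears.

drive_tool(
  deltas=[
    {"rot":[0,0,-0.4],"xyz":[-0.0008,-0.005,0],"grip":0.01},
    {"rot":[0,0,-0.4],"xyz":[-0.0008,-0.005,0],"grip":0.01},
  ],
)

```text
time_s: 18.45
ee_pos: [0.5825, 0.1931, 0.0367]
orientation: [[-0.005, -0.975, 0.222], [-0.012, 0.222, 0.975], [-1.0, 0.003, -0.013]]
force: [-9.9, 2.4, 6.5]
opening: 0.0156
```

```bash
cat > lift.py <<'E'
from h import *
slot()
f=np.load('scene7.npz');im,d=r.get_image('scene');Z=cloud('scene',d)[...,2];Z0=cloud('scene',f['d'])[...,2]
g=np.minimum(im.min(2),f['im'].min(2));m=(g>215).astype(np.uint8);m[:222]=0;m[275:]=0;m[:,:210]=0;m[:,262:]=0
n,l,st,ce=cv2.connectedComponentsWithStats(m);i=1+st[1:,4].argmax();mm=cv2.erode((l==i).astype(np.uint8),np.ones((3,3)))>0
x=(Z-Z0)[mm];print('lift mm',1e3*np.median(x),1e3*np.mean(x[abs(x)<.01]));slot()
E
python3 lift.py
```

```text
t 18.45 tip x 0.0524 y 0.0024 tcp z 0.0367 F along -10.19 lat -0.02 z 6.51 M [ 0.4   1.79 -0.01] pitch -0.15
lift mm 0.26506139428838016 0.3282527122208776
t 18.5 tip x 0.0527 y 0.0025 tcp z 0.0367 F along -9.59 lat 0.92 z 4.67 M [ 0.42  1.63 -0.01] pitch -0.12
```

The lift is now about 0.3 mm, so both plates bear. I'll set a gentle final hold and check that it's steady.

drive_tool(
  deltas=[
    {"rot":[0,0,-0.2],"xyz":[-0.0003,-0.002,0],"grip":0.01},
  ],
)

```text
time_s: 18.62
ee_pos: [0.5827, 0.1931, 0.0367]
orientation: [[-0.006, -0.975, 0.222], [-0.013, 0.222, 0.975], [-1.0, 0.003, -0.014]]
force: [-6.4, 0.2, 5.6]
opening: 0.0157
```

```bash
python3 lift.py; python3 lift.py;python3 lift.py; python3 -c "
from h import *
s=r.sense();print(s['opening'],s['orientation'].round(3),np.abs(s['joint_vel']).max())"
```

```text
t 18.62 tip x 0.0526 y 0.0024 tcp z 0.0367 F along -6.29 lat -1.33 z 5.61 M [ 0.1   0.88 -0.09] pitch -0.16
lift mm 0.4202227168777807 0.42758444000609597
t 18.68 tip x 0.0526 y 0.0025 tcp z 0.0367 F along -6.71 lat 0.42 z 6.1 M [ 0.27  1.17 -0.05] pitch -0.17
t 18.68 tip x 0.0526 y 0.0025 tcp z 0.0367 F along -6.71 lat 0.42 z 6.1 M [ 0.27  1.17 -0.05] pitch -0.17
lift mm 0.5374197693360332 0.42608669990063264
t 18.73 tip x 0.0527 y 0.0025 tcp z 0.0367 F along -6.63 lat -0.8 z 5.96 M [ 0.26  1.16 -0.05] pitch -0.16
t 18.73 tip x 0.0527 y 0.0025 tcp z 0.0367 F along -6.63 lat -0.8 z 5.96 M [ 0.26  1.16 -0.05] pitch -0.16
lift mm 0.18531446720276845 0.2073341816139319
t 18.77 tip x 0.0527 y 0.0024 tcp z 0.0367 F along -7.03 lat -0.25 z 5.08 M [ 0.3   1.22 -0.02] pitch -0.16
0.015184043532802432 [[-0.006 -0.975  0.222]
 [-0.012  0.222  0.975]
 [-1.     0.003 -0.013]] 0.0024786608919614315
```

The hold is steady: tip about 53 mm in, lift 0.2–0.5 mm, forces constant. Handing in.

```bash
python3 -c "
from h import *
print(r.close_job());slot()"
```

```text
the job is handed in; nothing more can be done
None
the job is handed in; nothing more can be done
```

The feeler is in the slot of the small die set, still held by its grip and bearing on both plates. I handed the job in at about 18.8 s; no verdict is reported.

- **Identification:** The feeler was the tool with the sloping top, 8 to 2 mm; the other tool had a constant 12 mm bar, so it was the bar stop. The press on the mat measured 70.4 x 79.8 mm over the top plate with pins 93 mm apart, which fits the size given.
- **Insertion:** I lowered the blade onto the lower plate inside the slot and slid it in. The drag began to climb at about 45 mm, and I went about 8 mm further.
- **Depth and lift:** The last checks put the tip about 53 mm inside and 2.5 mm off centre, going by the arm's pose. Top plate lift was 0.2–0.5 mm in the scene camera, with about that much noise between readings.
- **Forces:** The hold had about 7 N of drag and about 6 N net upward force from the lower plate, and the arm was still.
- **Alignment:** The tool's heading was about 0.7° off the slot axis, with a pitch of 0.2°.
- **Grip:** The fingers were at 15.2 mm on the 16 mm grip. My last wrist picture, taken just before the final 3 mm of travel, showed no slip.

Two readings did not fit well:
- **TCP height:** It settled about 0.5 mm lower during the slide, so the pads may have shifted slightly on the wood.
- **Plate height:** One comparison with the first scene picture was about 9 mm off. I put it down to stray pixels without checking further, and used the picture taken just before insertion instead.

I saw no contact with the bar stop, file or wax blank, but took no final picture of them.

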